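Stir the beads and hold the cam stage at full lift

ROBOT

A 6-joint arm with a two-finger parallel gripper is mounted at the origin on the work surface. World frame = base frame: x ahead of the robot, y to its left, z up, the work surface at z = 0. Lengths are in m, angles in rad, forces in N, time in s.
With the tool pointing down it reaches from about 0.35 to 0.775 m from the base axis. Payload 7.3 kg.
Tool frame: the origin (TCP) lies at the very end of the fingers, on their centre line; the grasp point (between the pads) lies 19 mm behind it; z points along the fingers, y is the line along which they close (so a half turn about z gives the same grasp; the last joint's range is limited). The gripper opens to 92 mm and grips with 3 to 60 N. Pads are 19 mm wide; open, the fingers measure 130 mm over their backs; the gripper's body (75 mm by 190 mm) begins 47 mm behind the grasp point.
Start: joints at [-1.264, 0.342, 1.524, -0, 1.275, -0.146], TCP at [0.23, -0.472, 0.204] pointing down, gripper open.
Joint ranges: [-2.53, 2.53], [-0.77, 2.02], [0.04, 2.7], [-1, 4.14], [0.28, 2.66], [-3.11, 3.11]. Speed limits (rad/s): [2.57, 2.57, 3.14, 3.14, 3.14, 3.14].

INTERFACE

Orientations are given as [roll, pitch, yaw] about the fixed x, y, z axes, in that order (R = Rz(yaw) Ry(pitch) Rx(roll)).
In Python, from cell import robot gives the robot as it stands.
- The arm moves only by the tool apply_moves, never from a script. Its argument "motion" is text: rows parted by semicolons, each of 7 numbers parted by spaces: the opening in per cent of the stroke, from 0 (shut) to 100 (fully open), then the shift along the tool's x, y, z in cm, then the turn, a rotation vector about the tool's x, y, z in rad. A call has 1 to 20 rows; each row shifts and turns the commanded pose from where the row before left it, along the tool's axes as they then stand; what a row does not reach is not made up. A row lasts 1/8 s, in which the tool goes at most 62.5 mm and 10.7 degrees, less where a joint would pass 70% of its speed; a pose out of reach is approached as far as the arm can. A call with a gripper value outside its range is refused whole. The fingers move at their own pace and stop on an object; "force" is the grip in N (left out, the last holds). Time passes only in rows, so rows that do not move let the fingers close. It gives the time, the measured TCP pose, the force, the opening and the grip force at its end, in the units of the state.
- robot.observe(): the state, without advancing time (a new reading comes with each control period).
- robot.read_camera(name): name is "side" or "top"; returns a dict with "img" (400x640x3 uint8, red, green, blue), "fovy" (degrees; the focal length in pixels is half the picture's height over the tangent of half this angle, whatever the lens; pixels are square), "cx", "cy" (the principal point, pixels), "k1" (the pictures are not rectified: a ray, as slopes to the right and down, at radius r is drawn at 1 + k1 r^2 times it, then the intrinsics apply), "R" (3x3) and "t" (3): a world point X has camera coordinates R X + t. Camera axes: x right, y down, z forward; pixel columns grow to the right and rows downward; lengths in m; the calibration is good to about 2 mm. A picture is of the moment at which its call begins. There is no depth.
- robot.hand_in(): hands the job in; it is judged then, once.
Trained networks look in a picture, given as the dict that the camera call returned (one of the last four; its "shot" number tells which), for a name from the list of things; names that differ only in an ending like _2 or _b are one class to them, and where a whole thing is asked for, a point or a joint stands for the part that bears it (a point fixed in the world has none). Each returns a list of dicts, best first, with "score" (0 to 1); they miss things now and then, are a little off and sometimes report something else, mostly with a low value. They report only what shows in the picture. A call takes as long as a camera call. They do not tell look-alikes from the thing itself.
- robot.search_frame(target, picture): "centre" ([x, y, z] in m, in world coordinates, good to about 4 mm: the middle of the surface that is visible of it).
- robot.trace(target, picture): "pixels" (400x640 bool, what is visible of it).
The state is a dict: "time": time; "qpos": joint angles; "qvel": joint speeds; "joint_efforts": joint torques, N m; "tool_pos": TCP position; "tool_rot": TCP orientation; "contact_force": force on the tool from outside, world axes, zero at the start; "torque": the same for the moment, N m; "opening": finger opening in m; "grip_force": force on a finger pad.
Only numpy, scipy, OpenCV 4.12 (cv2) and the standard library are available. Lean on these libraries where they do the work, as an engineer would, in place of code of your own. Each camera call takes 0.05 s, during which the arm holds its last target. There are 200 camera calls.

TASK

Take the stirring rod from its stand and stir the beads in the glass pot with it, about two rounds with its tip close to the floor of the pot and well off the middle, so that beads all round the pot get moved; then put the rod back upright in its stand. Then swing the cam lever by its ball knob straight up, where it lifts the pot highest in front of the lens, and finish while still holding the knob there, because the lever springs back when let go. Keep all beads in the pot and the pot standing on its platform, and leave the bottle, the slide box and the small jar where they are.

Things in the scene. Friction and masses are not known exactly. Their poses are not given: they have to be found in the camera images.
- stage: cam-lift stage, fixed to the bench: white block 120 x 120 x 28 mm high, round aluminium platform above it and, on its +x side, a black lens barrel lying level (axis 75 mm high, top 97 mm, 67 to 214 mm out from the centre) that looks at the pot. Origin: bench level, under the platform's centre; z up. The cam lever is on its -y side
- cam_pivot (a point): fixed pivot of the cam lever, in the lever's plane, at stage (0, -135, 45) mm. The shaft is level and parallel to the stage's y axis, so the lever swings in an upright plane parallel to the stage's x axis
- platform (a point): centre of the top of the platform, 44 mm above the bench when down; a raised rim 6 mm high (inner radius 52 mm) keeps the pot in place
- lift (a joint): height of the platform above its lowest position, m: 0 down, at most 0.018. An eccentric on the lever's shaft drives it: 0 at lever angle 0, highest (0.018) at lever angle 1.35 with the lever straight up, falling again beyond (1.6 mm lower at the far stop)
- cam_lever (a joint): lever angle, rad. 0: on its stop, pointing to the stage's -x side, 0.22 rad above level; grows as it swings up and over towards +x; 1.35: straight up, highest lift; 1.70: far stop. It starts on its stop. Spring, load and friction need about 3 to 6 N at the knob; let go near the top it swings back down to its stop
- knob: black ball knob 26 mm in diameter on the end of the cam lever (a steel bar 10 mm thick). Origin: the ball's centre, 85 mm from the lever's pivot. It may be pinched from above with the fingers either side of it along the stage's y axis (25 mm or more is free on each side) and swivels on the lever about that same axis, so the gripper need not turn with the lever
- pot: loose clear glass pot, round, outer radius 50 mm, 55 mm high, wall 4 mm, floor 5 mm thick, about 0.3 kg, standing in the platform's rim. Origin: centre of its underside; z up, rim at z = 55 mm. Eight beads lie in it
- rod: stirring rod standing upright in its stand: steel, 12 mm thick, round tip, 150 mm long, with a grey handle 20 mm thick from 95 mm to 150 mm above the tip; 60 g. Origin: the very tip; z runs along the rod to the handle
- rod_grip (a point): point on the rod's axis inside the handle, 125 mm above the tip: where to grip it
- stand: rod stand, fixed to the bench: foot disc of radius 36 mm, 8 mm high, with an upright tube (inner radius 8 mm, its floor 13 mm above the bench) that opens into a funnel. Origin: centre of its underside
- stand_mouth (a point): centre of the stand's funnel mouth, 83 mm above the bench; the mouth's inner radius is 22 mm, narrowing to the 8 mm tube 22 mm lower down
- cleaner: bystander: amber bottle, radius 24 mm, 100 mm high. Origin: centre of its underside
- slide_box: bystander: grey slide box 85 x 50 x 30 mm. Origin: centre of its underside
- canister: bystander: small clear jar with a black lid, radius 22 mm, 55 mm high. Origin: centre of its underside
- bead0: white ceramic bead, 16 mm in diameter, 10 g, loose on the pot's floor; origin: its centre
- bead1: white ceramic bead, 16 mm in diameter, 10 g, loose on the pot's floor; origin: its centre
- bead2: white ceramic bead, 16 mm in diameter, 10 g, loose on the pot's floor; origin: its centre
- bead3: white ceramic bead, 16 mm in diameter, 10 g, loose on the pot's floor; origin: its centre
- bead4: white ceramic bead, 16 mm in diameter, 10 g, loose on the pot's floor; origin: its centre
- bead5: white ceramic bead, 16 mm in diameter, 10 g, loose on the pot's floor; origin: its centre
- bead6: white ceramic bead, 16 mm in diameter, 10 g, loose on the pot's floor; origin: its centre
- bead7: white ceramic bead, 16 mm in diameter, 10 g, loose on the pot's floor; origin: its centre
Mind the look-alikes: they are no part of the job. There is more than one size of the rod; the one meant has the size given above.

How it is judged:
On the way, in this order (a step that is already met when the one before it is completed fails the run):
1. the rod's tip is down among the beads on the pot's +x side (z of rod in the frame of pot below 0.018 m and horizontal distance between rod and pot below 0.046 m and x of rod in the frame of platform above 0.008 m), for 0.05 s.
2. it has passed to the pot's -x side, still down (z of rod in the frame of pot below 0.018 m and horizontal distance between rod and pot below 0.046 m and x of rod in the frame of platform below -0.008 m), for 0.05 s.
3. it has come round to the +x side again, still down, and beads all round the pot have been moved (all of step 1 and distance of any of bead0, bead1 from where it was at the start of the episode above 0.008 m and distance of any of bead2, bead3 from where it was at the start of the episode above 0.008 m and distance of any of bead4, bead5 from where it was at the start of the episode above 0.008 m and distance of any of bead6, bead7 from where it was at the start of the episode above 0.008 m), for 0.05 s.
4. the rod stands in its stand again, let go (horizontal distance between rod and stand_mouth below 0.012 m and height (world z) of rod below 0.03 m and angle between rod's own z axis and vertical below 0.25 rad and contact force between the fingers and rod below 0.05 N), for 0.2 s.
At the end, for the whole second after the job is handed in: Lever upright within 0.13 rad, lift above 17 of 18 mm, lever at rest, fingers bearing on the knob with over 0.5 N; rod let go in its stand (tip within 12 mm of the axis and below 30 mm, tilt under 0.25 rad); pot level on the platform within 6 mm of centre, all eight beads in it (all of step 4 and value of joint cam_lever between 1.22 and 1.48 rad and value of joint lift above 0.017 m and contact force between the fingers and knob above 0.5 N and velocity of joint cam_lever between -0.1 and 0.1 rad/s and horizontal distance between pot and platform below 0.006 m and z of pot in the frame of platform below 0.004 m and angle between pot's own z axis and vertical below 0.08 rad and horizontal distance between each of bead0, bead1, bead2, bead3, bead4, bead5, bead6, bead7 and pot below 0.05 m); the arm keeps its last pose, push and grip.
It fails at once if a bead leaves the pot (horizontal distance between any of bead0, bead1, bead2, bead3, bead4, bead5, bead6, bead7 and pot above 0.055 m).
It fails at once if the pot is tipped by more than 0.35 rad (angle between pot's own z axis and vertical above 0.35 rad).
It fails at once if a bystander (bottle, slide box, jar) is shifted by more than 30 mm (distance of any of cleaner, slide_box, canister from where it was at the start of the episode above 0.03 m).
It also fails if it takes over 72 s, if anything falls off the work surface, if the arm or the gripper's body presses on something with over 40 N, if the wrist force passes 120 N, or if a joint passes its speed limit or range.

## Working session

There is one attempt and no reset: what is moved stays moved. The work goes in short steps, Python scripts to look and compute and a tool call to move; the robot and the scene stay as the last step left them, time stands still between calls to the robot, and variables do not carry over. Pictures are saved under pics/ and viewed, at most 10 in all, crops included, and the job is handed in when it is done.

Besides the shell and the picture viewer there is one more tool, called after "Call:" by a JSON object that holds its "method" and its "body", one argument or row to a line. apply_moves: Moves the arm, as the interface text tells. Its arguments: {"type":"object","properties":{"motion":{"type":"string"},"force":{"type":"number"}},"required":["motion"]}

```bash
ls; mkdir -p pics; cat > h.py <<'E'
import numpy as np, cv2
from cell import robot
def save(p,n): cv2.imwrite('pics/'+n,p['img'][:,:,::-1])
def K(p):
    f=200/np.tan(np.radians(p['fovy'])/2); return f
def proj(p,X):
    c=np.array(p['R'])@np.array(X)+np.array(p['t']); s=c[:2]/c[2]; s=s*(1+p['k1']*(s@s)); return s*K(p)+[p['cx'],p['cy']]
def ray(p,uv):
    d=(np.array(uv,float)-[p['cx'],p['cy']])/K(p); s=d.copy()
    for _ in range(30): s=d/(1+p['k1']*(s@s))
    R=np.array(p['R']); o=-R.T@np.array(p['t']); v=R.T@np.array([s[0],s[1],1]); return o,v/np.linalg.norm(v)
def atz(p,uv,z):
    o,v=ray(p,uv); return o+v*(z-o[2])/v[2]
def tri(p1,u1,p2,u2):
    o1,v1=ray(p1,u1);o2,v2=ray(p2,u2)
    a=np.linalg.lstsq(np.c_[v1,-v2],o2-o1,rcond=None)[0]
    A=o1+a[0]*v1;B=o2+a[1]*v2; return (A+B)/2,np.linalg.norm(A-B)
E
python3 - <<'E'
from h import *
np.set_printoptions(precision=4,suppress=True)
s=robot.observe();print(s['tool_pos'],s['tool_rot'],s['time'],s['opening'])
for c in('side','top'):
    p=robot.read_camera(c);save(p,c+'0.png')
    R=np.array(p['R']);print(c,'cam at',-R.T@np.array(p['t']),p['fovy'],p['k1'])
    for n in ['stage','knob','pot','rod','stand','cleaner','slide_box','canister','platform']:
        try: print(n,[(np.round(d['centre'],3).tolist(),round(d['score'],2)) for d in robot.search_frame(n,p)][:3])
        except Exception as e: print(n,e)
E
```

```text
pics
[ 0.2295 -0.4716  0.2029] [-3.1401 -0.0002  0.4528] 0.0 0.091779217437908
side cam at [0.4456 0.6843 0.8669] 51.251831697834476 -0.05174622158242638
stage [([0.64, 0.06, 0.014], 0.87), ([0.48, 0.317, 0.008], 0.64)]
knob [([0.492, -0.129, 0.065], 0.51)]
pot []
rod [([0.482, 0.313, 0.137], 0.62)]
stand [([0.479, 0.314, 0.01], 0.58), ([0.532, -0.123, 0.056], 0.47), ([0.681, -0.34, 0.036], 0.45)]
cleaner [([0.607, 0.278, 0.066], 0.72)]
slide_box [([0.443, -0.318, 0.026], 0.66)]
canister [([0.681, -0.342, 0.039], 0.67)]
platform [([0.552, 0.052, 0.051], 0.59)]
top cam at [ 0.4404 -0.0385  0.9632] 52.892845108248395 -0.0473058252268941
stage [([0.626, 0.018, 0.009], 0.82)]
knob [([0.532, -0.032, 0.051], 0.66), ([0.483, 0.296, 0.004], 0.56), ([0.494, -0.14, 0.073], 0.4)]
pot [([0.547, 0.014, 0.047], 0.63)]
rod [([0.479, 0.296, 0.146], 0.59), ([0.4, 0.313, 0.092], 0.41)]
stand [([0.482, 0.298, 0.005], 0.59), ([0.629, 0.019, 0.008], 0.56)]
cleaner [([0.604, 0.255, 0.068], 0.67), ([0.531, -0.032, 0.053], 0.47), ([0.628, 0.016, 0.004], 0.37)]
slide_box [([0.443, -0.328, 0.036], 0.7)]
canister [([0.671, -0.353, 0.056], 0.87)]
platform [([0.533, -0.033, 0.053], 0.66)]
```

View pics/side0.png

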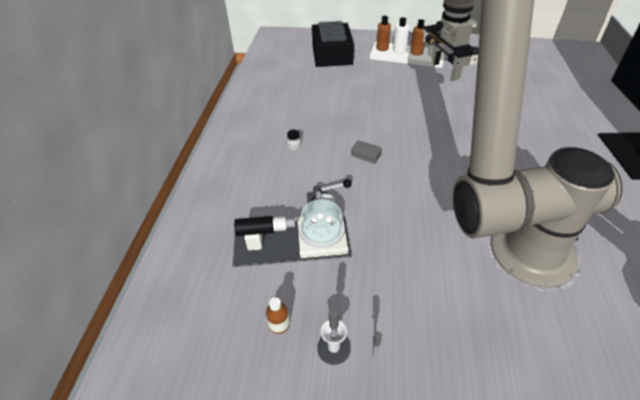

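View pics/top0.png

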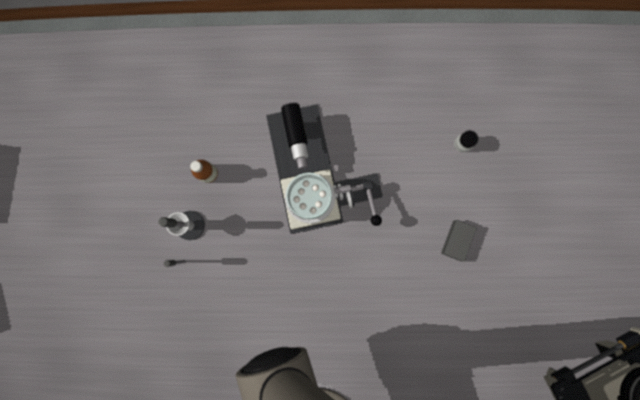

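Side view: stage with the pot at about (322,223), lens to the left (+x), knob (347,183), stand with rod (334,335), a thin look-alike rod (376,320). Top view: pot (310,197), lens (295,120), knob (376,220), stand mouth (180,223), the rod top (166,222), look-alike (170,262). The clear and amber containers are well away. Now for closer measurement.

```bash
python3 - <<'E'
from h import *
np.set_printoptions(precision=4,suppress=True)
P={c:robot.read_camera(c) for c in('side','top')}
def best(n,c):
    r=robot.trace(n,P[c]); out=[]
    for d in r[:3]:
        ys,xs=np.nonzero(d['pixels']); out.append((round(d['score'],2),[round(xs.mean(),1),round(ys.mean(),1)],[xs.min(),xs.max(),ys.min(),ys.max()]))
    return out
for n in ['knob','pot','rod','stand','stage','bead0']:
    for c in P: print(n,c,best(n,c)[:3] if n!='bead0' else [b[1] for b in best(n,c)])
t=P['top']['img'][90:290,140:400]; s=P['side']['img'][160:370,220:400]
cv2.imwrite('pics/topc.png',cv2.resize(t,(780,600),interpolation=3)[:,:,::-1])
cv2.imwrite('pics/sidec.png',cv2.resize(s,None,fx=2.85,fy=2.85,interpolation=3)[:,:,::-1])
E
```

```text
knob side [(0.56, [np.float64(346.6), np.float64(183.1)], [np.int64(343), np.int64(350), np.int64(179), np.int64(187)])]
knob top [(0.5, [np.float64(322.3), np.float64(204.0)], [np.int64(285), np.int64(350), np.int64(182), np.int64(222)])]
pot side [(0.77, [np.float64(321.0), np.float64(221.5)], [np.int64(301), np.int64(341), np.int64(200), np.int64(243)]), (0.37, [np.float64(285.9), np.float64(237.8)], [np.int64(232), np.int64(351), np.int64(179), np.int64(265)])]
pot top [(0.56, [np.float64(308.2), np.float64(195.5)], [np.int64(285), np.int64(330), np.int64(172), np.int64(219)]), (0.27, [np.float64(458.1), np.float64(240.2)], [np.int64(441), np.int64(475), np.int64(220), np.int64(261)])]
rod side [(0.71, [np.float64(376.9), np.float64(341.6)], [np.int64(374), np.int64(380), np.int64(333), np.int64(355)]), (0.48, [np.float64(333.5), np.float64(321.6)], [np.int64(329), np.int64(338), np.int64(307), np.int64(339)])]
rod top [(0.58, [np.float64(172.7), np.float64(262.7)], [np.int64(163), np.int64(185), np.int64(260), np.int64(266)]), (0.55, [np.float64(169.9), np.float64(222.4)], [np.i
[... 278 characters left out ...]
t64(365)])]
stand top [(0.71, [np.float64(321.2), np.float64(204.6)], [np.int64(285), np.int64(350), np.int64(185), np.int64(223)]), (0.66, [np.float64(188.0), np.float64(224.5)], [np.int64(168), np.int64(204), np.int64(210), np.int64(239)])]
stage side [(0.74, [np.float64(286.6), np.float64(237.4)], [np.int64(233), np.int64(351), np.int64(179), np.int64(265)]), (0.45, [np.float64(319.8), np.float64(238.4)], [np.int64(300), np.int64(343), np.int64(194), np.int64(248)])]
stage top [(0.86, [np.float64(314.8), np.float64(165.9)], [np.int64(266), np.int64(383), np.int64(102), np.int64(233)])]
bead0 side []
bead0 top [[np.float64(458.1), np.float64(240.3)], [np.float64(300.8), np.float64(191.1)]]
```

View pics/topc.png

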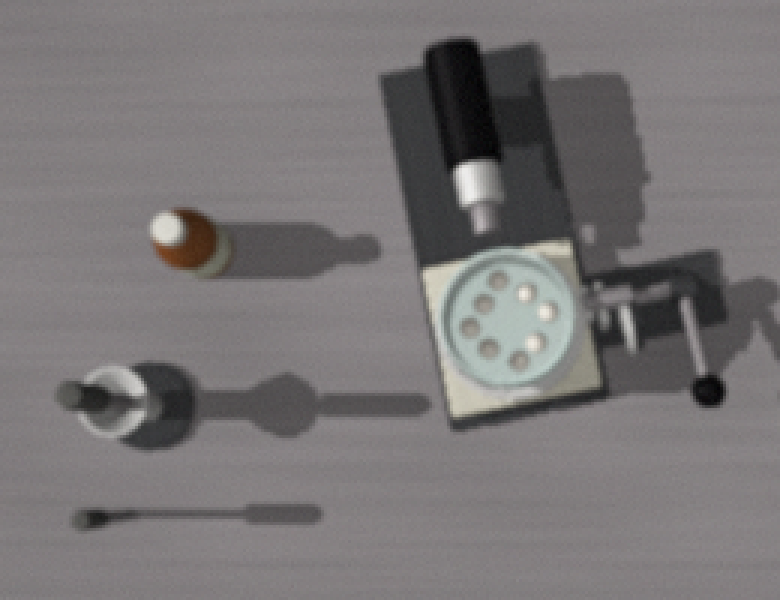

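View pics/sidec.png

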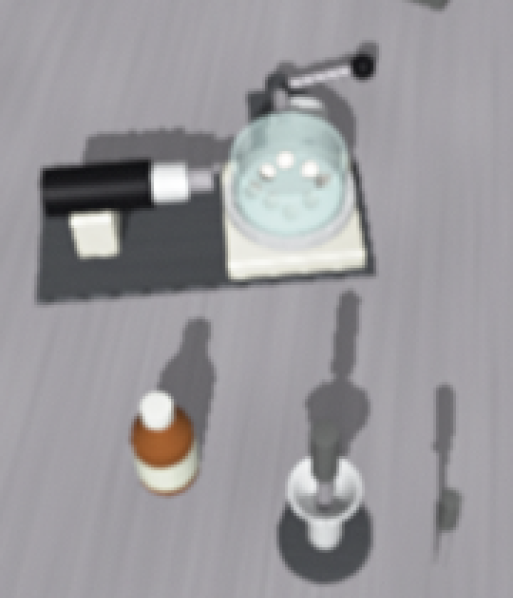

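Crops: white block corners (top crop) near (422,268),(570,238),(605,388),(450,418); pot rim centre ≈(510,315); stand mouth (113,402); handle top (70,396); knob (709,390) and in side crop (363,67). The rod in the stand is the thick one; the thin one beside it is the look-alike.

```bash
python3 - <<'E'
from h import *
np.set_printoptions(precision=4,suppress=True)
S=robot.read_camera('side');T=robot.read_camera('top')
t=lambda u,v:(140+u/3-.33,90+v/3-.33)
s=lambda u,v:(220+u/2.85-.33,160+v/2.85-.33)
C=[atz(T,t(*c),.028) for c in [(422,268),(570,238),(605,388),(450,418)]]
print('corners',np.array(C)[:,:2],'ctr',np.mean(C,0))
for i in range(4):
    d=C[(i+1)%4]-C[i]; print(np.linalg.norm(d),np.degrees(np.arctan2(d[1],d[0])))
a=atz(T,t(452,52),.075+.022);b=atz(T,t(474,148),.097);d=a-b;print('lens yaw',np.degrees(np.arctan2(d[1],d[0])))
print('side block front edge (z28) yaw', [atz(S,s(*q),.028) for q in[(226,277),(364,263)]])
print('pot rim top',atz(T,t(510,316),.099), 'rad',np.linalg.norm(atz(T,t(440,316),.099)-atz(T,t(580,316),.099))/2)
print('pot rim tri from side',atz(S,s(290,165),.099))
print('mouth top',atz(T,t(113,402),.083),'side',atz(S,s(325,492),.083))
print('handletop',atz(T,t(70,396),.163),'side',atz(S,s(324,425),.163))
print('knob',tri(S,s(363,67),T,t(709,390)))
print('thin', [atz(T,t(80,520),z) for z in(.10,.15)])
# foot
print('foot',atz(T,t(155,405),.008),'side',atz(S,s(325,535),.008))
E
```

```text
corners [[ 0.5916  0.0831]
 [ 0.6147 -0.0335]
 [ 0.4966 -0.0601]
 [ 0.4737  0.0602]] ctr [0.5441 0.0124 0.028 ]
0.11884043041752505 -78.77392091324427
0.12110577629477454 -167.29103346482188
0.12248221958615522 100.77087800168016
0.12009319366355298 10.985669361492363
lens yaw 12.900851188492844
side block front edge (z28) yaw [array([0.5896, 0.0958, 0.028 ]), array([0.4725, 0.0688, 0.028 ])]
pot rim top [0.5446 0.0097 0.099 ] rad 0.05063891590678603
pot rim tri from side [0.5411 0.0244 0.099 ]
mouth top [0.4839 0.3053 0.083 ] side [0.4826 0.3092 0.083 ]
handletop [0.484  0.3039 0.163 ] side [0.4841 0.301  0.163 ]
knob (array([ 0.4914, -0.1366,  0.0645]), np.float64(0.0024207141672303607))
thin [array([0.398 , 0.3201, 0.1   ]), array([0.4004, 0.2993, 0.15  ])]
foot [0.4851 0.3    0.008 ] side [0.4827 0.3074 0.008 ]
```

Call:
{"method": "apply_moves", "body": {
  "motion": "100 0 0 -1.5 0 0 0.1132; 100 0 0 -1.5 0 0 0.1132; 100 0 0 -1.5 0 0 0.1132; 100 0 0 -1.5 0 0 0.1132; 100 3.7 -4.5 0 0 0 0; 100 3.7 -4.5 0 0 0 0; 100 3.7 -4.5 0 0 0 0; 100 3.7 -4.5 0 0 0 0; 100 3.7 -4.5 0 0 0 0; 100 3.7 -4.5 0 0 0 0; 100 0.3 -5 0 0 0 0; 100 0.3 -5 0 0 0 0; 100 0.3 -5 0 0 0 0; 100 0.3 -5 0 0 0 0; 100 0.3 -5 0 0 0 0; 100 0.3 -5 0 0 0 0; 100 0.3 -5 0 0 0 0; 100 0.3 -5 0 0 0 0; 100 0.3 -5 0 0 0 0; 100 0.3 -4 0 0 0 0",
  "force": 25
}}

```text
time: 4.3
tool_pos: [0.4814, 0.2899, 0.2634]
tool_rot: [3.142, -0.0, 0.001]
contact_force: [2.0, 0.1, -1.3]
opening: 0.0918
grip_force: 0.0
```

Call:
{"method": "apply_moves", "body": {
  "motion": "100 0.25 -1.45 0 0 0 0; 100 0 0 3.6 0 0 0; 100 0 0 3.6 0 0 0; 100 0 0 3.6 0 0 0; 100 0 0 3.6 0 0 0; 100 0 0 0 0 0 0; 100 0 0 0 0 0 0"
}}

```text
time: 5.18
tool_pos: [0.4852, 0.3023, 0.121]
tool_rot: [-3.141, -0.002, -0.001]
contact_force: [0.7, 0.5, 1.0]
opening: 0.0918
grip_force: 0.0
```

```bash
python3 - <<'E'
from h import *
T=robot.read_camera('top');S=robot.read_camera('side')
a=cv2.resize(T['img'][170:290,110:240],(390,360),interpolation=3);b=cv2.resize(S['img'][250:370,270:400],(390,360),interpolation=3)
cv2.imwrite('pics/g1.png',np.hstack([a,b])[:,:,::-1]);print(robot.observe()['tool_pos'])
E
```

```text
[0.4853945  0.30263191 0.12144484]
```

View pics/g1.png

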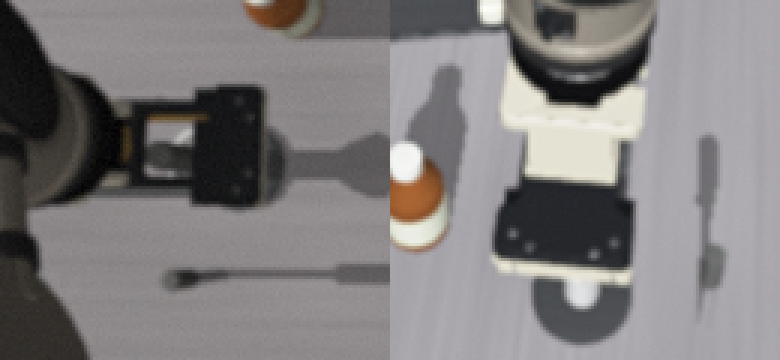

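The rod's handle shows between the fingers (top crop (165,155)); the grip is free of the bottle and the thin rod. Closing now.

Call:
{"method": "apply_moves", "body": {
  "motion": "10 0 0 0 0 0 0; 10 0 0 0 0 0 0; 10 0 0 0 0 0 0; 10 0 0 0 0 0 0; 10 0 0 0 0 0 0; 10 0 0 0 0 0 0; 10 0 0 0 0 0 0; 10 0 0 0 0 0 0",
  "force": 25
}}

```text
time: 6.28
tool_pos: [0.4842, 0.3025, 0.1195]
tool_rot: [-3.141, -0.0, -0.0]
contact_force: [0.1, 0.6, -0.2]
opening: 0.0195
grip_force: 24.9
```

Call:
{"method": "apply_moves", "body": {
  "motion": "10 0 0 -2 0 0 0; 10 0 0 -3 0 0 0; 10 0 0 -3.5 0 0 0; 10 0 0 -3 0 0 0; 10 0.3 1.5 0 0 0 0; 10 0.7 3 0 0 0 0; 10 0.8 4 0 0 0 0; 10 0.8 4 0 0 0 0; 10 0.8 4 0 0 0 0; 10 0.8 4 0 0 0 0; 10 0.8 4 0 0 0 0; 10 0.7 3 0 0 0 0; 10 0.4 1.5 0 0 0 0; 10 0 0 0 0 0 0; 10 0 0 0 0 0 0; 10 0 0 0 0 0 0"
}}

```text
time: 8.28
tool_pos: [0.545, 0.0135, 0.2345]
tool_rot: [-3.141, 0.0, 0.001]
contact_force: [-0.2, 0.4, 0.1]
opening: 0.0193
grip_force: 24.9
```

```bash
python3 - <<'E'
from h import *
T=robot.read_camera('top');S=robot.read_camera('side')
a=cv2.resize(T['img'][140:260,245:375],(390,360),interpolation=3);b=cv2.resize(S['img'][150:270,260:390],(390,360),interpolation=3)
cv2.imwrite('pics/g2.png',np.hstack([a,b])[:,:,::-1]);p=robot.observe()['tool_pos'];print(p)
tip=np.array([p[0],p[1],p[2]-.1065]);q=proj(S,tip);print('tip side',q,(q-[260,150])*3+[390,0])
for c in ([.545,.0125,.099],):print('rim ctr',(proj(S,c)-[260,150])*3+[390,0])
E
```

```text
[0.54508648 0.0132461  0.23457756]
tip side [320.06884077 206.00532942] [570.2065223  168.01598827]
rim ctr [571.25408187 191.35666212]
```

View pics/g2.png

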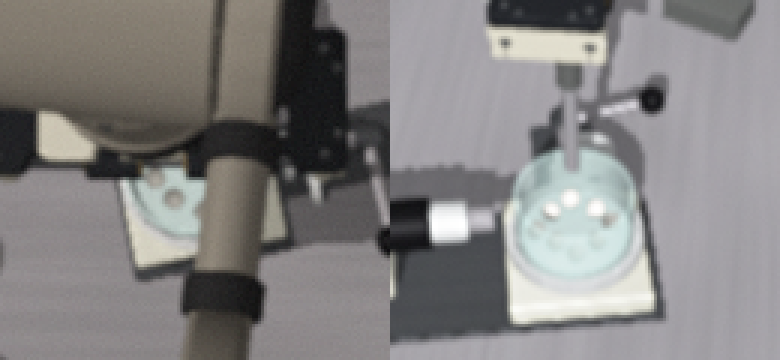

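Side crop: the rod hangs upright with its tip at (570,168), right over the pot; beads in a ring, middle free. Working out the stirring rows.

```bash
python3 - <<'E'
import numpy as np
rr=[8,14,19,23,26,28,29]+[30]*44+[22,12,0]
prev=np.zeros(2);acc=np.zeros(2);out=[]
for k,r in enumerate(rr):
    a=.204-.6+2*np.pi*k/20
    p=r/10*np.array([np.cos(a),-np.sin(a)])
    d=np.round(p-acc,1);acc=acc+d;out.append(f"10 {d[0]:g} {d[1]:g} 0 0 0 0")
for i in range(0,len(out),20):print('; '.join(out[i:i+20]))
E
```

```text
10 0.7 0.3 0 0 0 0; 10 0.7 -0.2 0 0 0 0; 10 0.4 -0.5 0 0 0 0; 10 0.2 -0.8 0 0 0 0; 10 -0.3 -0.8 0 0 0 0; 10 -0.6 -0.6 0 0 0 0; 10 -0.9 -0.3 0 0 0 0; 10 -0.9 -0 0 0 0 0; 10 -0.9 0.3 0 0 0 0; 10 -0.7 0.6 0 0 0 0; 10 -0.5 0.8 0 0 0 0; 10 -0.2 1 0 0 0 0; 10 0.1 0.9 0 0 0 0; 10 0.3 0.9 0 0 0 0; 10 0.6 0.7 0 0 0 0; 10 0.8 0.5 0 0 0 0; 10 1 0.2 0 0 0 0; 10 0.9 -0.1 0 0 0 0; 10 0.9 -0.3 0 0 0 0; 10 0.7 -0.6 0 0 0 0
10 0.5 -0.8 0 0 0 0; 10 0.2 -1 0 0 0 0; 10 -0.1 -0.9 0 0 0 0; 10 -0.3 -0.9 0 0 0 0; 10 -0.6 -0.7 0 0 0 0; 10 -0.8 -0.5 0 0 0 0; 10 -1 -0.2 0 0 0 0; 10 -0.9 0.1 0 0 0 0; 10 -0.9 0.3 0 0 0 0; 10 -0.7 0.6 0 0 0 0; 10 -0.5 0.8 0 0 0 0; 10 -0.2 1 0 0 0 0; 10 0.1 0.9 0 0 0 0; 10 0.3 0.9 0 0 0 0; 10 0.6 0.7 0 0 0 0; 10 0.8 0.5 0 0 0 0; 10 1 0.2 0 0 0 0; 10 0.9 -0.1 0 0 0 0; 10 0.9 -0.3 0 0 0 0; 10 0.7 -0.6 0 0 0 0
10 0.5 -0.8 0 0 0 0; 10 0.2 -1 0 0 0 0; 10 -0.1 -0.9 0 0 0 0; 10 -0.3 -0.9 0 0 0 0; 10 -0.6 -0.7 0 0 0 0; 10 -0.8 -0.5 0 0 0 0; 10 -1 -0.2 0 0 0 0; 10 -0.9 0.1 0 0 0 0; 10 -0.9 0.3 0 0 0 0; 10 -0.7 0.6 0 0 0 0; 10 -0.5 0.8 0 0 0 0; 10 0.6 1 0 0 0 0; 10 1 0.5 0 0 0 0; 10 1.2 -0.3 0 0 0 0
```

Call:
{"method": "apply_moves", "body": {
  "motion": "10 0 0.1 2.0 0 0 0; 10 0 0 2.0 0 0 0; 10 0 0 2.0 0 0 0; 10 0 0 1.0 0 0 0; 10 0 0 0.65 0 0 0; 10 0 0 0 0 0 0; 10 0 0 0 0 0 0"
}}

```text
time: 9.25
tool_pos: [0.5456, 0.0114, 0.1586]
tool_rot: [3.141, -0.001, -0.0]
contact_force: [0.3, 0.2, -1.0]
opening: 0.0195
grip_force: 24.9
```

Call:
{"method": "apply_moves", "body": {
  "motion": "10 0.7 0.3 0 0 0 0; 10 0.7 -0.2 0 0 0 0; 10 0.4 -0.5 0 0 0 0; 10 0.2 -0.8 0 0 0 0; 10 -0.3 -0.8 0 0 0 0; 10 -0.6 -0.6 0 0 0 0; 10 -0.9 -0.3 0 0 0 0; 10 -0.9 0 0 0 0 0; 10 -0.9 0.3 0 0 0 0; 10 -0.7 0.6 0 0 0 0; 10 -0.5 0.8 0 0 0 0; 10 -0.2 1 0 0 0 0; 10 0.1 0.9 0 0 0 0; 10 0.3 0.9 0 0 0 0; 10 0.6 0.7 0 0 0 0; 10 0.8 0.5 0 0 0 0; 10 1 0.2 0 0 0 0; 10 0.9 -0.1 0 0 0 0; 10 0.9 -0.3 0 0 0 0; 10 0.7 -0.6 0 0 0 0"
}}

```text
time: 11.75
tool_pos: [0.5686, -0.0085, 0.1577]
tool_rot: [3.141, 0.001, 0.0]
contact_force: [-1.8, 1.2, -0.2]
opening: 0.0193
grip_force: 25.0
```

Call:
{"method": "apply_moves", "body": {
  "motion": "10 0.5 -0.8 0 0 0 0; 10 0.2 -1 0 0 0 0; 10 -0.1 -0.9 0 0 0 0; 10 -0.3 -0.9 0 0 0 0; 10 -0.6 -0.7 0 0 0 0; 10 -0.8 -0.5 0 0 0 0; 10 -1 -0.2 0 0 0 0; 10 -0.9 0.1 0 0 0 0; 10 -0.9 0.3 0 0 0 0; 10 -0.7 0.6 0 0 0 0; 10 -0.5 0.8 0 0 0 0; 10 -0.2 1 0 0 0 0; 10 0.1 0.9 0 0 0 0; 10 0.3 0.9 0 0 0 0; 10 0.6 0.7 0 0 0 0; 10 0.8 0.5 0 0 0 0; 10 1 0.2 0 0 0 0; 10 0.9 -0.1 0 0 0 0; 10 0.9 -0.3 0 0 0 0; 10 0.7 -0.6 0 0 0 0"
}}

```text
time: 14.25
tool_pos: [0.5689, -0.0085, 0.1578]
tool_rot: [3.141, -0.0, 0.0]
contact_force: [0.3, -0.4, -0.5]
opening: 0.019
grip_force: 24.9
```

Call:
{"method": "apply_moves", "body": {
  "motion": "10 0.5 -0.8 0 0 0 0; 10 0.2 -1 0 0 0 0; 10 -0.1 -0.9 0 0 0 0; 10 -0.3 -0.9 0 0 0 0; 10 -0.6 -0.7 0 0 0 0; 10 -0.8 -0.5 0 0 0 0; 10 -1 -0.2 0 0 0 0; 10 -0.9 0.1 0 0 0 0; 10 -0.9 0.3 0 0 0 0; 10 -0.7 0.6 0 0 0 0; 10 -0.5 0.8 0 0 0 0; 10 0 0 0 0 0 0; 10 0 0 0 0 0 0"
}}

```text
time: 15.88
tool_pos: [0.5174, 0.0232, 0.158]
tool_rot: [-3.142, -0.0, -0.0]
contact_force: [1.0, 0.7, -0.6]
opening: 0.0195
grip_force: 25.0
```

```bash
python3 - <<'E'
from h import *
T=robot.read_camera('top');S=robot.read_camera('side')
a=cv2.resize(T['img'][140:260,245:375],(390,360),interpolation=3);b=cv2.resize(S['img'][150:270,260:390],(390,360),interpolation=3)
cv2.imwrite('pics/g3.png',np.hstack([a,b])[:,:,::-1]);p=robot.observe();print(p['tool_pos'],p['contact_force'])
E
```

```text
[0.51735978 0.02348728 0.15791302] [ 0.83220039  0.67388053 -0.35582979]
```

View pics/g3.png

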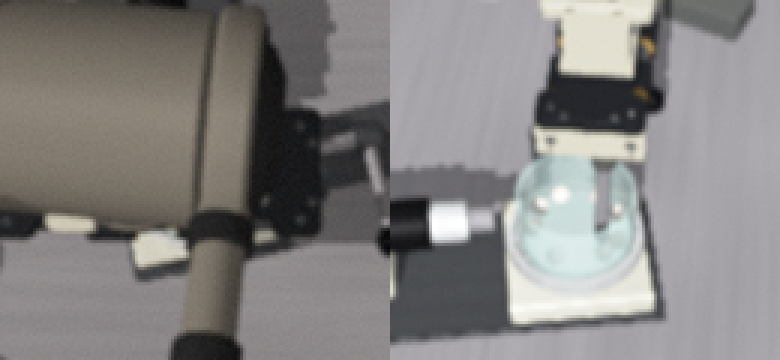

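The rod shows in the pot at about (602,210) in the right crop, the pot still sits on the platform and beads look scattered. Lifting out and back to the stand.

Call:
{"method": "apply_moves", "body": {
  "motion": "10 0 0 -1.5 0 0 0; 10 0 0 -2.5 0 0 0; 10 0 0 -2.5 0 0 0; 10 0 0 -1.2 0 0 0; 10 -0.1 -1.5 0 0 0 0; 10 -0.4 -3 0 0 0 0; 10 -0.5 -4 0 0 0 0; 10 -0.5 -4 0 0 0 0; 10 -0.5 -4 0 0 0 0; 10 -0.5 -4 0 0 0 0; 10 -0.5 -3.4 0 0 0 0; 10 -0.3 -2.5 0 0 0 0; 10 0 -1.5 0 0 0 0; 10 0 0 0 0 0 0; 10 0 0 0 0 0 0; 10 0 0 0 0 0 0"
}}

```text
time: 17.98
tool_pos: [0.4844, 0.3015, 0.235]
tool_rot: [3.141, -0.0, -0.001]
contact_force: [-1.2, 0.7, -0.1]
opening: 0.0193
grip_force: 25.0
```

```bash
python3 - <<'E'
from h import *
S=robot.read_camera('side');T=robot.read_camera('top')
b=cv2.resize(S['img'][190:370,270:400],(433,600),interpolation=3)
cv2.imwrite('pics/g4.png',b[:,:,::-1]);p=robot.observe()['tool_pos'];print(p)
k=600/180
for n,X in (('tip',[p[0],p[1],p[2]-.106]),('mouth',[.4835,.304,.083])): print(n,(proj(S,X)-[270,190])*k)
for q in robot.search_frame('bead0',T)[:9]:print(np.round(q['centre'],3),round(q['score'],2))
print([(np.round(d['centre'],3),d['score']) for d in robot.search_frame('pot',T)[:1]])
E
```

```text
[0.48441083 0.30169146 0.23508351]
tip [210.59904125 426.01996101]
mouth [211.74278285 466.20486498]
[0.515 0.039 0.061] 0.6
[0.485 0.296 0.006] 0.58
[(array([0.545, 0.016, 0.05 ]), 0.62)]
```

View pics/g4.png

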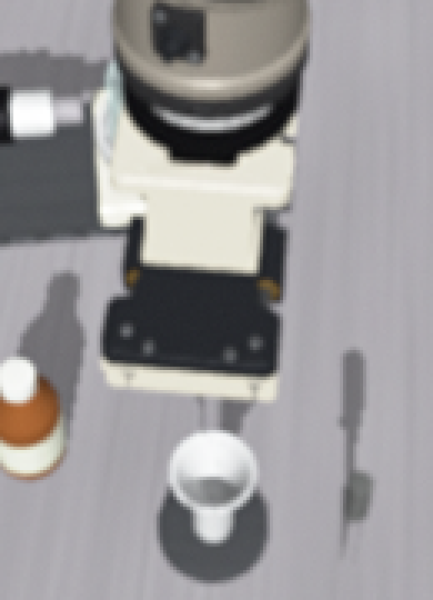

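The stand mouth is at about (213,470) and the rod comes down behind it at (205,415), in line as predicted. Lowering.

Call:
{"method": "apply_moves", "body": {
  "motion": "10 0 0 2.5 0 0 0; 10 0 0 2 0 0 0; 10 0 0 2 0 0 0; 10 0 0 2 0 0 0; 10 0 0 1.8 0 0 0; 10 0 0 0.8 0 0 0; 10 0 0 0.25 0 0 0; 10 0 0 0 0 0 0; 10 0 0 0 0 0 0"
}}

```text
time: 19.3
tool_pos: [0.4843, 0.3027, 0.1217]
tool_rot: [-3.141, -0.0, -0.0]
contact_force: [-0.5, 5.4, -1.7]
opening: 0.0191
grip_force: 25.1
```

Call:
{"method": "apply_moves", "body": {
  "motion": "40 0 0 0 0 0 0; 60 0 0 0 0 0 0; 100 0 0 0 0 0 0; 100 0 0 0 0 0 0; 100 0 0 0 0 0 0; 100 0 0 0 0 0 0; 100 0 0 -2 0 0 0; 100 0 0 -4 0 0 0; 100 0 0 -4 0 0 0; 100 0 0 -4 0 0 0; 100 0 3 0 0 0 0; 100 0 5 0 0 0 0; 100 0 5 0 0 0 0; 100 0 5 0 0 0 0; 100 0 5 0 0 0 0; 100 0 5 0 0 0 0; 100 0 5 0 0 0 0; 100 0 5 0 0 0 0; 100 0 4 0 0 0 0; 100 0 0 0 0 0 0"
}}

```text
time: 21.8
tool_pos: [0.484, -0.1199, 0.2613]
tool_rot: [3.141, 0.0, -0.004]
contact_force: [0.6, 0.6, 0.2]
opening: 0.092
grip_force: 0.0
```

```bash
python3 - <<'E'
from h import *
S=robot.read_camera('side');T=robot.read_camera('top')
a=cv2.resize(T['img'][90:290,140:400],(455,350),interpolation=3);b=cv2.resize(S['img'][170:370,220:400],(315,350),interpolation=3)
cv2.imwrite('pics/g5.png',np.hstack([a,b])[:,:,::-1]);print(robot.observe()['tool_pos'])
print([(np.round(d['centre'],3),round(d['score'],2)) for d in robot.search_frame('rod',T)[:3]])
E
```

```text
[ 0.48407186 -0.11738708  0.26142696]
[(array([0.477, 0.292, 0.148]), 0.74), (array([0.398, 0.316, 0.093]), 0.65)]
```

View pics/g5.png

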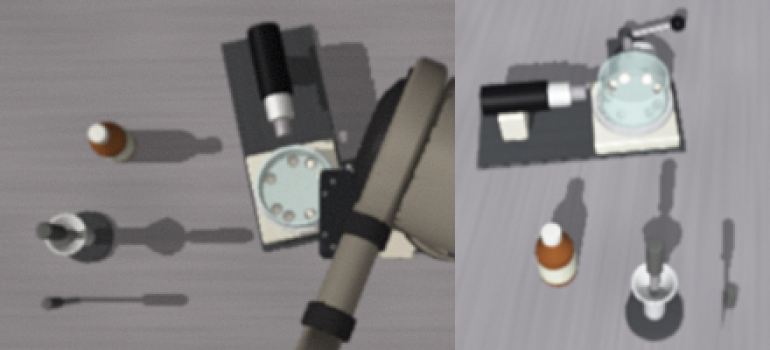

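Rod stands in the stand, upright; beads have moved, and the pot is centred. The knob is next.

Call:
{"method": "apply_moves", "body": {
  "motion": "45 0.7 2 0 0 0 0; 45 0 0 0 0 0 -0.102; 45 0 0 0 0 0 -0.102; 45 0 0 4 0 0 0; 45 0 0 4 0 0 0; 45 0 0 4 0 0 0; 45 0 0 2.5 0 0 0; 45 0 0 0 0 0 0; 45 0 0 0 0 0 0"
}}

```text
time: 23.08
tool_pos: [0.4922, -0.1379, 0.1176]
tool_rot: [3.14, -0.002, 0.205]
contact_force: [1.1, 0.2, 0.2]
opening: 0.041
grip_force: 0.0
```

```bash
python3 - <<'E'
from h import *
S=robot.read_camera('side')
b=cv2.resize(S['img'][130:230,280:400],(720,600),interpolation=3)
cv2.imwrite('pics/g6.png',b[:,:,::-1]);s=robot.observe();print(s['tool_pos'],s['tool_rot'],s['opening'])
p=s['tool_pos']
for X in (p,[p[0],p[1],.0635]):print((proj(S,X)-[280,130])*6)
E
```

```text
[ 0.49229305 -0.13800389  0.11784053] [ 3.13993599e+00 -2.06359636e-03  2.04464852e-01] 0.04143443511750203
[400.47296196 230.22233971]
[397.78861498 317.94416518]
```

View pics/g6.png

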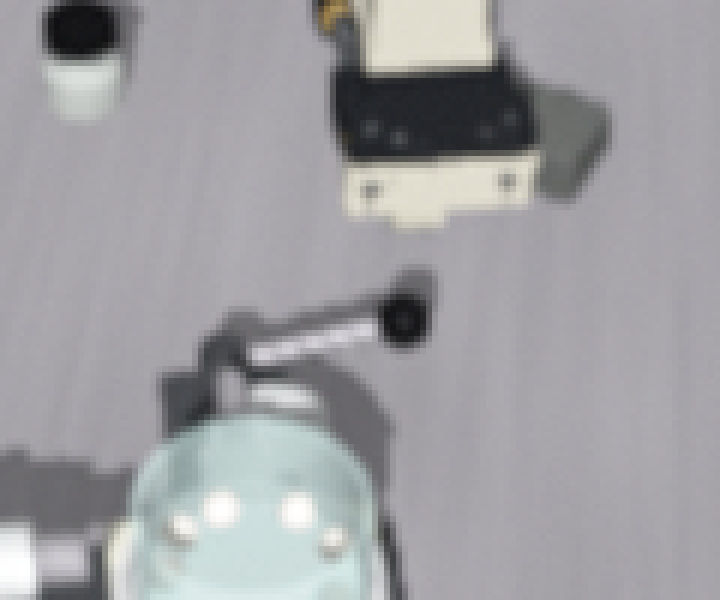

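The ball is at (404,320) against a predicted (398,318): about 1.5 mm in -x. Descending with that correction, then closing.

Call:
{"method": "apply_moves", "body": {
  "motion": "45 -0.15 0 2.5 0 0 0; 45 0 0 2.5 0 0 0; 45 0 0 1.5 0 0 0; 45 0 0 0.8 0 0 0; 45 0 0 0 0 0 0; 10 0 0 0 0 0 0; 10 0 0 0 0 0 0; 10 0 0 0 0 0 0; 10 0 0 0 0 0 0; 10 0 0 0 0 0 0; 10 0 0 0 0 0 0",
  "force": 35
}}

```text
time: 24.5
tool_pos: [0.4898, -0.1371, 0.0438]
tool_rot: [-3.141, -0.0, 0.204]
contact_force: [0.2, 6.0, 3.4]
opening: 0.0212
grip_force: 33.8
```

```bash
python3 - <<'E'
from h import *
s=robot.observe();print(s['opening'],s['grip_force'],s['contact_force'],s['torque'])
for c in('side','top'):
    P=robot.read_camera(c)
    for n in('knob',):
        for d in robot.trace(n,P)[:3]:
            ys,xs=np.nonzero(d['pixels']);print(c,d['score'],xs.mean(),ys.mean(),xs.min(),xs.max(),ys.min(),ys.max())
    print(c,'pred ball',proj(P,[.490,-.137,.0635]),'tcp',proj(P,s['tool_pos']))
    # dark pixels in neighbourhood
    u,v=proj(P,[.490,-.137,.0635]).astype(int)
    g=P['img'][v-9:v+10,u-12:u+13].mean(2).astype(int)
    if c=='side':print('\n'.join(' '.join(f'{x:3d}' for x in r) for r in g))
E
```

```text
0.02117832620692671 33.75994384288788 [0.2073905  5.96678381 3.42080921] [ 0.99215519 -0.0278055   0.01186132]
side pred ball [347.10087556 183.30160147] tcp [347.01483627 188.34035629]
164 135  89  50  37  39  52  57  48  39  39  42  43  39  39  39  38  38  40  38  39  39  38  40  46
172 159 122  68  38  42  53  59  49  40  45  52  48  41  39  37  41  38  40  39  39  40  39  43  56
174 169 143  83  39  40  44  49  44  43  56  68  59  45  39  40  40  39  39  40  41  42  42  44  58
173 173 147  86  41  40  41  43  43  45  57  69  60  47  43  40  40  39  37  40  41  43  40  43  48
172 170 148  90  45  37  41  40  41  44  48  55  51  46  44  43  42  42  43  47  53  55  56  59  66
168 165 145 100  65  52  53  56  55  60  64  68  72  79  81  83  84  85  87  96 106 109 110 116 126
149 145 136 124 116 107 106 109 110 118 126 132 140 153 157 158 158 158 159 165 172 175 176 179 187
121 120 130 154 175 171 169 172 175 180 187 191 196 205 208 208 208 206 202 204 209 212 212 213 215
107 110 131 176 202 202 195 195 204 212 215 215 216 219 220 220 220 218 213 214 219 219 220 219 220
117 122 148 18
[... 421 characters left out ...]
 206 204 196 193 194 197 199 198 198 195 194 193 191 188 188 186
159 158 167 180 190 192 186 181 184 186 182 171 165 168 171 173 174 175 175 175 176 175 170 169 171
152 155 160 168 170 170 168 166 169 169 167 161 159 158 161 163 164 165 166 168 170 168 167 164 165
136 147 157 163 163 161 162 162 165 164 164 163 162 163 162 162 164 165 168 169 168 167 165 166 166
114 124 142 154 160 160 162 163 164 165 164 163 162 161 162 161 164 165 166 168 168 167 165 165 166
104 108 121 137 146 155 162 163 165 164 164 162 163 161 162 161 163 165 166 168 168 168 166 164 165
top 0.56 187.7068757539204 224.86731001206272 167 205 211 239
top pred ball [376.16614478 220.84863994] tcp [375.26442193 221.4222749 ]
```

Call:
{"method": "apply_moves", "body": {
  "motion": "10 0 -0.15 0 0 0 0; 10 0 0 0 0 0 0; 10 0 0 0 0 0 0"
}}

```text
time: 25.08
tool_pos: [0.4897, -0.1367, 0.0438]
tool_rot: [3.141, -0.001, 0.204]
contact_force: [1.0, 0.3, 2.8]
opening: 0.0214
grip_force: 33.8
```

Call:
{"method": "apply_moves", "body": {
  "motion": "10 0.2 0 -0.8 0 0 0; 10 0.3 0 -0.8 0 0 0; 10 0 0 0 0 0 0; 10 0 0 0 0 0 0",
  "force": 35
}}

```text
time: 25.58
tool_pos: [0.4946, -0.1355, 0.0596]
tool_rot: [3.141, -0.001, 0.204]
contact_force: [3.1, -0.5, -2.8]
opening: 0.021
grip_force: 32.9
```

```bash
python3 - <<'E'
from h import *
T=robot.read_camera('top');S=robot.read_camera('side')
for P in(S,T):
  for d in robot.search_frame('pot',P)[:1]:print(d['centre'],d['score'])
  for d in robot.search_frame('knob',P)[:2]:print('k',d['centre'],d['score'])
E
```

```text
[0.5418, 0.006, 0.0769] 0.71
[0.5444, 0.0151, 0.0497] 0.73
```

Held: the tool feels the lever's load. Following the arc, first half.

Call:
{"method": "apply_moves", "body": {
  "motion": "10 0.45 0 -0.72 0 0 0; 10 0.43 0 -0.69 0 0 0; 10 0.5 0 -0.64 0 0 0; 10 0.56 0 -0.59 0 0 0; 10 0.61 0 -0.55 0 0 0; 10 0.66 0 -0.47 0 0 0; 10 0 0 0 0 0 0; 10 0 0 0 0 0 0"
}}

```text
time: 26.88
tool_pos: [0.5257, -0.1288, 0.0965]
tool_rot: [3.142, -0.0, 0.204]
contact_force: [-5.6, -1.4, 3.1]
opening: 0.0213
grip_force: 34.0
```

Call:
{"method": "apply_moves", "body": {
  "motion": "10 0.66 0 -0.5 0 0 0; 10 0.74 0 -0.36 0 0 0; 10 0.77 0 -0.27 0 0 0; 10 0.79 0 -0.19 0 0 0; 10 0.81 0 -0.12 0 0 0; 10 0.76 0 -0.04 0 0 0; 10 0 0 0 0 0 0; 10 0 0 0 0 0 0"
}}

```text
time: 27.88
tool_pos: [0.5701, -0.1194, 0.1107]
tool_rot: [-3.141, 0.0, 0.204]
contact_force: [-3.0, 1.7, -7.1]
opening: 0.0214
grip_force: 32.1
```

```bash
python3 - <<'E'
from h import *
s=robot.observe();print(s['tool_pos'],s['contact_force'],s['opening'],s['time'])
yaw=.204;c,n=np.cos(yaw),np.sin(yaw);ctr=np.array([.545,.0125]);d=np.array(s['tool_pos'][:2])-ctr
print('stage xy',c*d[0]+n*d[1],-n*d[0]+c*d[1],'z ball',s['tool_pos'][2]+.019)
S=robot.read_camera('side');T=robot.read_camera('top')
for P in(S,T):
  for nme in('pot','knob','rod','bead0'):
    print(nme,[(np.round(d['centre'],3).tolist(),round(d['score'],2)) for d in robot.search_frame(nme,P)[:2]])
E
```

```text
[ 0.57006563 -0.11938317  0.11066463] [-3.00774422  1.71997154 -7.06942232] 0.021374188967966157 27.875
stage xy -0.002172079585910442 -0.1342264447918379 z ball 0.1296646302178647
pot [([0.545, 0.004, 0.089], 0.86)]
knob [([0.565, -0.115, 0.078], 0.32)]
rod [([0.486, 0.31, 0.134], 0.5)]
bead0 []
pot [([0.547, 0.024, 0.066], 0.7)]
knob []
rod [([0.507, 0.04, 0.07], 0.62), ([0.477, 0.292, 0.146], 0.51)]
bead0 [([0.575, -0.008, 0.079], 0.53), ([0.518, 0.038, 0.08], 0.5)]
```

Call:
{"method": "apply_moves", "body": {
  "motion": "10 0.2 0 0.08 0 0 0; 10 0 0 0 0 0 0; 10 0 0 0 0 0 0; 10 0 0 0 0 0 0; 10 0 0 0 0 0 0; 10 0 0 0 0 0 0"
}}

```text
time: 29.12
tool_pos: [0.572, -0.1191, 0.1106]
tool_rot: [-3.141, -0.0, 0.204]
contact_force: [-4.9, 3.7, -4.6]
opening: 0.0208
grip_force: 32.5
```

```bash
python3 - <<'E'
from h import *
s=robot.observe()
yaw=.204;c,n=np.cos(yaw),np.sin(yaw);ctr=np.array([.545,.0125]);d=np.array(s['tool_pos'][:2])-ctr
print('stage xy',c*d[0]+n*d[1],-n*d[0]+c*d[1],s['tool_pos'][2]+.019,s['contact_force'],s['opening'])
# platform lift: match the pot patch in the side view against the picture before the lift
S=robot.read_camera('side');o=cv2.imread('pics/side0.png')[:,:,::-1]
a=S['img'];b=np.ascontiguousarray(o[225:252,302:345]) # pot front and platform edge
for name,(y0,y1,x0,x1) in {'potfront':(218,246,304,340),'potleft':(210,240,298,315)}.items():
    r=cv2.matchTemplate(np.ascontiguousarray(a[y0-20:y1+8,x0-8:x1+8]),np.ascontiguousarray(o[y0:y1,x0:x1]),cv2.TM_CCOEFF_NORMED)
    _,v,_,l=cv2.minMaxLoc(r);print(name,v,'shift',l[0]-8,l[1]-20)
print('expected shift for 18 mm',proj(S,[.545,.06,.062])-proj(S,[.545,.06,.044]))
for d in robot.trace('pot',S)[:1]:
    ys,xs=np.nonzero(d['pixels']);print('pot px',xs.min(),xs.max(),ys.min(),ys.max(),ys.mean(),'(was 301 341 200 243, 221.5)')
E
```

```text
stage xy -0.00018873229484802148 -0.13434965160649498 0.12958913003706124 [-4.93018603  3.706944   -4.64242   ] 0.02081014777810015
potfront 0.5897111296653748 shift 1 -5
potleft 0.798383891582489 shift 0 -2
expected shift for 18 mm [-0.19182092 -4.50249066]
pot px 300 342 195 238 216.76016540317022 (was 301 341 200 243, 221.5)
```

```bash
python3 -c "
from cell import robot
print(robot.hand_in())"
```

```text
the job is handed in; nothing more can be done
None
```

I handed the job in at about 29 s of the 72 s: about two and a half rounds stirred, the rod back upright in its stand, and the lever held straight up by its knob. The pot had risen about 18 mm, and I got no verdict back. Two things were not directly confirmed: that every pair of beads moved the required 8 mm, and the grip on the 26 mm knob, which read about 21 mm wide but carried the lever's load throughout.

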